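Drop the flat cell in the pedal-lid battery box

ROBOT

A 7-joint arm with a two-finger parallel gripper is mounted at the origin on the work surface. World frame = base frame: x ahead of the robot, y to its left, z up, the work surface at z = 0. Lengths are in m, angles in rad, forces in N, time in s.
With the tool pointing down it reaches from about 0.425 to 1.025 m from the base axis. Payload 9.4 kg.
Tool frame: the origin (TCP) lies at the very end of the fingers, on their centre line; the grasp point (between the pads) lies 19 mm behind it (bot.hold_point_z is the distance from the TCP to the grasp point, in m); y points along the fingers, z is the direction in which the jaws open and shut, and the axes are right-handed (so a half turn about y gives the same grasp; the last joint's range is limited). The gripper opens to 85 mm and grips with 20 to 120 N. Pads are 22 mm wide; open, the fingers measure 114 mm over their backs; the gripper's body (76 mm by 85 mm) begins 54 mm behind the grasp point. The pads swing forward as they close: fully open they stand 13 mm farther back than shut.
Start: joints at [-1.295, 0.599, -0.003, 1.599, 0.002, 0.943, -0.08], TCP at [0.251, 0.68, 0.204] pointing down, gripper open.
Joint ranges: [-2.57, 2.57], [-0.35, 1.97], [-1.29, 1.29], [0.11, 2.56], [-1.05, 4.19], [0.11, 1.86], [-2.63, 2.63]. Speed limits (rad/s): [2.22, 2.22, 3.01, 3.01, 3.14, 3.14, 3.14].

INTERFACE

Orientations are given as a 3x3 rotation matrix whose columns are the frame's x, y, z axes.
In Python, from station import readout, cams, close_job, bot gives the robot as it stands. The module is installed in compiled form; this text tells all that it offers.
- The arm moves only by the tool carry_out, never from a script. Its argument "motion" is one flat list of numbers, 4 for each row, row after row: the shift along the tool's x, y, z in mm, then the turn about the tool's y in rad. In form: [dx, dy, dz, twist, dx, dy, dz, twist, ...]. A call has 1 to 8 rows; each row shifts and turns the commanded pose from where the row before left it, along the tool's axes as they then stand; what a row does not reach is not made up. A row lasts 1/10 s, in which the tool goes at most 50 mm and 8.59 degrees, less where a joint would pass 70% of its speed; a pose out of reach is approached as far as the arm can. A call with a gripper value outside its range is refused whole. "jaw" is the closure, from 0 (fully open) to 1 (shut), set as the call begins (left out, the last holds). The fingers move at their own pace and stop on an object; "newtons" is the grip in N (left out, the last holds). Time passes only in rows, so rows that do not move let the fingers close. It gives the time, the measured TCP pose, the force and the opening at its end, in the units of the state.
- readout.get_obs(): the state, without advancing time (a new reading comes with each control period).
- cams.camera(name): name is "scene" or "side" or "wrist"; returns the picture (420x560x3 uint8, blue, green, red); there is no depth.
- cams.camera_info(name): a dict with "intrinsics" (3x3 intrinsics, pixels), "rvec" (rotation vector, rad) and "tvec" (3), from world to camera coordinates, as OpenCV has them. Camera axes: x right, y down, z forward; pixel columns grow to the right and rows downward; lengths in m; the calibration is good to about 2 mm. A picture is of the moment at which its call begins: read the wrist's pose just before it. camera_info takes no time and is no camera call; for the wrist camera it gives the pose at the moment of the call.
- close_job(): hands the job in, once; it reports no verdict.
The state is a dict: "clock": time; "joint_positions": joint angles; "joint_vel": joint speeds; "joint_efforts": joint torques, N m; "position": TCP position; "ee_rot": TCP orientation; "contact_force": force on the tool from outside, world axes, zero at the start; "moment": the same for the moment, N m; "width": finger opening in m.
Only numpy, scipy, OpenCV 4.12 (cv2) and the standard library are available. Lean on these libraries where they do the work, as an engineer would, in place of code of your own. Each camera call takes 0.05 s, during which the arm holds its last target. There are 200 camera calls.

TASK

On the backstage control desk, take the red (flat) battery from the black tray and lay it across the sloping chute of the grey battery box, letting it roll down against the shut red lid. Then press the yellow pedal gently down, without forcing it against its stop, until the lid stands right up and the battery has rolled in, hold it open a moment, and ease the pedal slowly all the way back up so that the lid comes down shut without slamming. Work the lid by the pedal only, and leave the green (good) battery and everything else where it is.

Things in the scene. Friction and masses are not known exactly. Their poses are not given: they have to be found in the camera images.
- bin: Grey battery box, fixed, 200 (x) x 90 (y) x 150 mm high. Origin: centre of its underside, on the table. Front (-x): pedal. Front half of its top (x -100 to 0 mm): the feed chute. Rear half: opening (x 0 to 100, 80 mm wide, inner floor 6 mm high) under the red lid, whose hinge is on the rear edge 128 mm high.
- chute (a point): Where to lay the battery: mid-width on the aluminium chute, 58 mm in front of the box's origin, 116 mm high. Axes as bin; the battery should lie along y. The chute slopes down to +x at 0.21 rad (125 mm high at x -100, 104 mm at x 0), 80 mm wide between cheeks 149 mm high. Let go here, the battery rolls 43 mm down to the lid by itself.
- under_pad (a point): Point on the table (height 0) straight below the middle of the yellow pedal pad: 176 mm in front of the box's origin, 76 mm from its front wall. Pad 42 (x) x 64 (y) x 8 mm. The pedal's bracket is clamped at a height that differs each day and is not measured: at rest the middle of the pad's top is 46 to 68 mm above the table: find it by touch.
- lid (a joint): Angle of the red lid in rad: 0 shut, 0.9 with the pedal on its stop. Its front edge, with a 25 mm lip that holds the battery back, rises; the hinge is at the rear. It follows the pedal at 2.5 times its angle. The battery passes under from about 0.4; right up means 0.78 (some 45 degrees) or more. Sprung shut: let go, it slams.
- pedal (a joint): Angle of the yellow pedal lever in rad: 0 at rest (up), 0.36 on its rigid stop. The pivot is 72 mm from the pad's middle, towards the box; the pad is level at half travel and its middle sinks 26 mm in all. It takes about 4 to 6 N to start and 10 to 15 N near the bottom; more than 25 N strains the linkage. It springs up at once when let go.
- spent_center (a point): Centre of the red flat D-size battery (brass band at its + end): cylinder 34 mm in diameter, 58 mm long, about 140 g, lying in the tray. Its x axis runs along the cylinder.
- good_center (a point): Centre of the green good battery, same size, lying parallel in the other place of the tray, 90 mm away beside it; to be left alone. Which side is which varies.
- tray: Black sorting tray, fixed, 100 (x) x 180 (y) mm, floor 8 mm thick. Origin: centre of its underside. The two batteries lie along its x axis at y +45 and -45 mm, their centres 25 mm above the table, between small posts (tops 18 mm above the table) that stand under the ends of each battery only, 20 to 28 mm from its middle; the middle 40 mm of each battery is free for the fingers.
- tape_mid (a point): Middle of a grey cloth-tape roll standing flat, 90 mm across, 48 mm high; leave alone.
- roll_mid (a point): Middle of a small yellow tape roll, 76 mm across, 19 mm high; leave alone.
- cup_mid (a point): Middle of a white cup, 72 mm across, 85 mm high; leave alone.
- driver_mid (a point): Middle of a screwdriver lying on the desk; leave alone.
- radio_mid (a point): Middle of a black hand radio standing upright, 56 x 34 mm, 110 mm high plus a 70 mm aerial; leave alone.
Things that resemble listed ones, but are neither listed nor needed, are in the scene too. What is shaped like the part that bears radio_mid but pink is not meant.

How it is judged:
By the outcome, as a careful person would: the job done as asked, in the order asked, and still so for the second after the job is handed in, with the robot touching nothing.
It also fails if it takes over 61 s, if anything falls off the work surface, if the arm or the gripper's body presses on something with over 40 N, if the wrist force passes 120 N, or if a joint passes its speed limit or range.

## Working session

There is one attempt and no reset: what is moved stays moved. The work goes in short steps, Python scripts to look and compute and a tool call to move; the robot and the scene stay as the last step left them, time stands still between calls to the robot, and variables do not carry over. Pictures are saved under pics/ and viewed, about 8 in all and at most 12, crops included, and the job is handed in when it is done.

Besides the shell and the picture viewer there is one more tool, called after ">>>" as name(argument=value, ...) on one line, values as JSON. carry_out: Moves the arm, as the interface text tells. Its arguments: {"type":"object","properties":{"motion":{"type":"array"},"jaw":{"type":"number"},"newtons":{"type":"number"}},"required":["motion"]}

```bash
mkdir -p pics; cat > h.py <<'E'
import numpy as np, cv2
from station import readout, cams, bot
def ray(name,u,v,info=None):
    i=info or cams.camera_info(name); R=cv2.Rodrigues(np.array(i["rvec"],float))[0]; t=np.array(i["tvec"],float).ravel()
    d=R.T@np.linalg.inv(np.array(i["intrinsics"]))@np.array([u,v,1.]); return -R.T@t,d
def onz(name,u,v,z,info=None):
    c,d=ray(name,u,v,info); return c+d*(z-c[2])/d[2]
def proj(name,p,info=None):
    i=info or cams.camera_info(name)
    return cv2.projectPoints(np.array(p,float).reshape(-1,3),np.array(i["rvec"],float),np.array(i["tvec"],float),np.array(i["intrinsics"],float),None)[0].reshape(-1,2)
E
python3 - <<'E'
from h import *
o=readout.get_obs(); print(o['clock'],o['position'],np.round(o['ee_rot'],3),o['contact_force'],o['width'],bot.hold_point_z)
for n in("scene","side"):
    im=cams.camera(n); cv2.imwrite(f"pics/{n}0.png",im); c,d=ray(n,280,210); print(n,c,d)
E
```

```text
0.0 [0.25034049 0.67988179 0.20300973] [[ 0.938 -0.     0.345]
 [-0.345 -0.001  0.938]
 [ 0.    -1.    -0.001]] [ 0.0878343  -0.58466156 -0.05307576] 0.08516156354797084 0.0187
scene [ 1.38060397 -0.39195935  1.46083772] [-0.4716179   0.23907928 -0.84878744]
side [ 0.25938636 -1.04743438  0.82567053] [ 0.26459142  0.78781453 -0.5562262 ]
```

View pics/scene0.png

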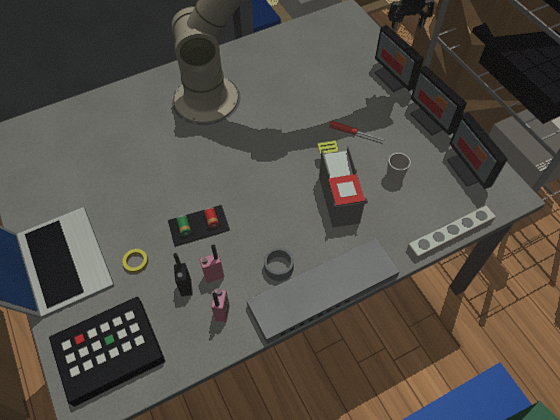

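View pics/side0.png

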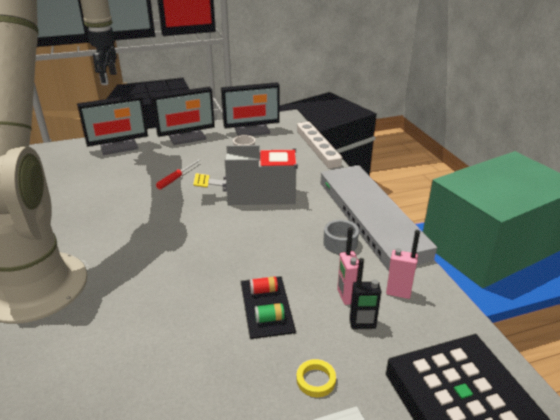

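Scene view: the tray is at (199,225), with the green battery at (184,225) and the red one at (211,217). The box is at (342,190), with its yellow pedal at (327,147). The side view agrees: red (265,285), green (270,313), pedal (203,181). Next I'll measure these with masks and confirm them in an enlarged crop.

```bash
python3 - <<'E'
from h import *
S=cv2.imread("pics/scene0.png");D=cv2.imread("pics/side0.png")
def blob(im,lo,hi,box):
    h=cv2.cvtColor(im,cv2.COLOR_BGR2HSV); m=cv2.inRange(h,lo,hi)
    if lo[0]==0: m|=cv2.inRange(h,(172,lo[1],lo[2]),(180,255,255))
    k=np.zeros_like(m);x0,y0,x1,y1=box;k[y0:y1,x0:x1]=m[y0:y1,x0:x1]
    c=max(cv2.findContours(k,0,2)[0],key=cv2.contourArea); r=cv2.minAreaRect(c); M=cv2.moments(c)
    return np.array([M['m10'],M['m01']])/M['m00'],cv2.contourArea(c),np.round(cv2.boxPoints(r),1).tolist()
def tri(a,b):
    c1,d1=ray("scene",*a);c2,d2=ray("side",*b)
    s=np.linalg.lstsq(np.c_[d1,-d2],c2-c1,rcond=None)[0]; return (c1+d1*s[0]+c2+d2*s[1])/2, np.linalg.norm(c1+d1*s[0]-c2-d2*s[1])
Y=((20,120,100),(35,255,255));R=((0,130,80),(8,255,255));G=((45,100,50),(80,255,255));K=((0,0,0),(179,255,60))
for n,col,b1,b2 in(("red",R,(190,195,235,240),(240,265,290,300)),("green",G,(165,205,205,245),(245,295,295,330)),("pedal",Y,(310,135,342,158),(190,170,215,190)),("lid",R,(320,165,375,212),(255,145,305,170))):
    a=blob(S,*col,b1);b=blob(D,*col,b2); print(n,a,b,'\n  tri',*tri(a[0],b[0]))
a=cv2.resize(S[130:240,160:380],(800,400),interpolation=2);b=cv2.resize(D[140:340,150:310],(400,500)[::1],interpolation=2)
cv2.imwrite("pics/c1.png",a)
c=np.hstack([cv2.resize(D[140:220,180:310],(520,320),interpolation=2),cv2.resize(D[270:340,235:300],(270,320),interpolation=2)])
cv2.imwrite("pics/c2.png",c)
E
```

```text
red (array([209.99791667, 213.48958333]), 80.0, [[203.6999969482422, 210.10000610351562], [213.0, 207.0], [216.3000030517578, 216.89999389648438], [207.0, 220.0]]) (array([260.78987342, 285.26413502]), 197.5, [[252.39999389648438, 278.70001220703125], [267.70001220703125, 277.0], [269.29998779296875, 291.6000061035156], [254.0, 293.29998779296875]]) 
  tri [ 0.49667203 -0.19463664  0.03012396] 0.007526000735629518
green (array([182.09368192, 221.25708061]), 76.5, [[176.1999969482422, 217.6999969482422], [186.10000610351562, 215.1999969482422], [188.5, 224.89999389648438], [178.60000610351562, 227.39999389648438]]) (array([266.56175299, 312.79083665]), 251.0, [[257.5, 305.1000061035156], [273.5, 303.1000061035156], [275.70001220703125, 320.3999938964844], [259.70001220703125, 322.3999938964844]]) 
  tri [ 0.48287843 -0.28408997  0.03213264] 0.006951358124571772
pedal (array([327.81383648, 146.05031447]), 132.5, [[317.6000061035156, 142.5], [336.1000061035156, 140.3000030517578], [337.29998779296875, 151.0], [318.79998779296875, 153.10000610351562]]) (array([200.97569444, 179.92361111]), 144.0, [[193.3000030517578, 184.89999389648438], [195.0, 172.89999389648438], [208.60000610351562, 174.8000030517578], [206.89999389648438, 186.8000030517578]]) 
  tri [0.45389709 0.26183331 0.0602754 ] 0.0030512901564083476
lid (array([345.97834338, 189.33757535]), 746.5, [[327.8999938964844, 178.1999969482422], [359.6000061035156, 172.89999389648438], [364.20001220703125, 200.3000030517578], [332.3999938964844, 205.60000610351562]]) (array([277.33530572, 157.49408284]), 507.0, [[260.0, 150.0], [295.0, 150.0], [295.0, 165.0], [260.0, 165.0]]) 
  tri [0.6688387  0.19465698 0.13052647] 0.0013189462982964638
```

View pics/c1.png

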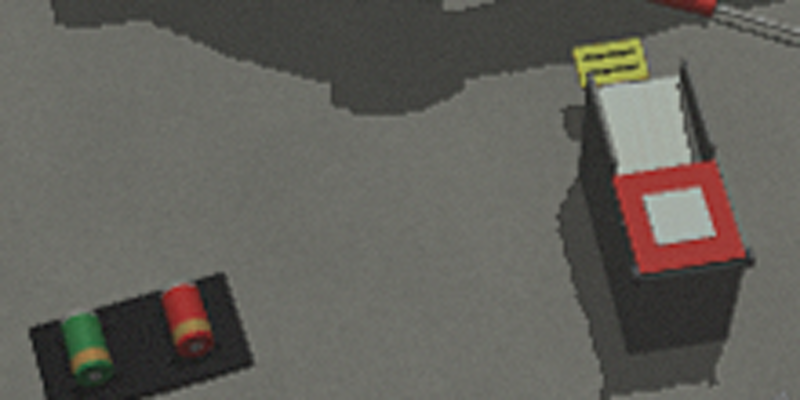

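View pics/c2.png

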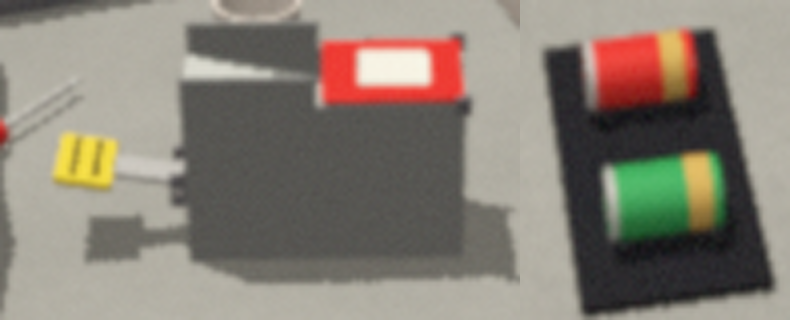

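The enlarged crops confirm the target. The red battery, with its brass band towards the far side (+x), is the only red cylinder in the tray. The yellow plate on the box's front is the pedal; the yellow ring elsewhere is a tape roll. I'm moving over the tray by way of (0.45, 0.25).

>>> carry_out(motion=[33, 0, -33, 0, 34, 0, -34, 0, 34, 0, -34, 0, 34, 0, -34, 0, 34, 0, -34, 0, 34, 0, -34, 0, 34, 0, -34, 0, 34, 0, -34, 0])

```text
clock: 0.9
position: [0.4116, 0.3305, 0.2038]
ee_rot: [[0.938, -0.0, 0.345], [-0.345, -0.0, 0.938], [-0.0, -1.0, -0.0]]
contact_force: [1.0, 0.2, 0.2]
width: 0.0856
```

>>> carry_out(motion=[34, 0, -34, 0, 34, 0, -34, 0, 20, 0, -40, 0, 20, 0, -40, 0, 20, 0, -40, 0, 20, 0, -40, 0, 20, 0, -40, 0, 20, 0, -40, 0])

```text
clock: 1.7
position: [0.481, -0.0234, 0.2039]
ee_rot: [[0.938, -0.0, 0.345], [-0.345, 0.0, 0.938], [-0.0, -1.0, 0.0]]
contact_force: [1.3, 0.0, -0.1]
width: 0.0855
```

>>> carry_out(motion=[20, 0, -40, 0, 20, 0, -40, 0, 20, 0, -40, 0, 20, 0, -40, 0, 0, 0, 0, -0.1, 0, 0, 0, -0.1, 0, 0, 0, 0])

```text
clock: 2.4
position: [0.5006, -0.1998, 0.2036]
ee_rot: [[0.988, -0.001, 0.152], [-0.152, 0.0, 0.988], [-0.001, -1.0, 0.0]]
contact_force: [0.2, -0.3, 0.4]
width: 0.0854
```

```bash
python3 - <<'E'
from h import *
o=readout.get_obs(); print(o['clock'],o['position'],np.round(o['ee_rot'],3),o['contact_force'])
i=cams.camera_info("wrist"); im=cams.camera("wrist"); cv2.imwrite("pics/w1.png",im); np.save("w1.npy",i,allow_pickle=True)
h=cv2.cvtColor(im,cv2.COLOR_BGR2HSV); m=cv2.inRange(h,(0,130,80),(8,255,255))|cv2.inRange(h,(172,130,80),(180,255,255))
for c in cv2.findContours(m,0,2)[0]:
    if cv2.contourArea(c)>300:
        b=cv2.boxPoints(cv2.minAreaRect(c)); print(cv2.contourArea(c),b.round(),[onz("wrist",*p,.025,i).round(4).tolist() for p in b])
print(proj("wrist",o['position'],i))
E
```

```text
2.4 [ 0.50062758 -0.19978497  0.20358586] [[ 0.988 -0.001  0.152]
 [-0.152  0.     0.988]
 [-0.001 -1.     0.   ]] [ 0.20003736 -0.28205505  0.42263361]
917.5 [[264. 170.]
 [295. 170.]
 [295. 203.]
 [264. 203.]] [[0.4788, -0.2076, 0.025], [0.4841, -0.1733, 0.025], [0.522, -0.1784, 0.025], [0.5166, -0.2138, 0.025]]
[[273.25020768 253.68084768]]
```

View pics/w1.png

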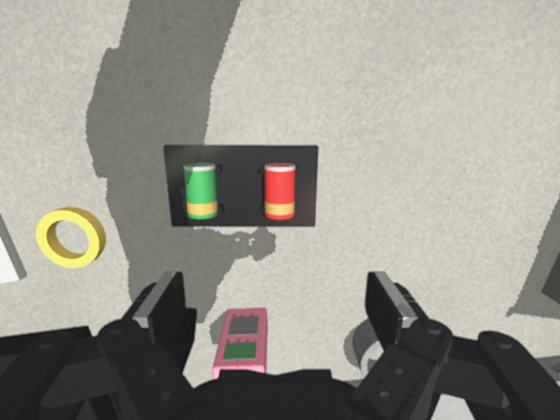

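The wrist view shows red centred at (280,191), between rows 164 and 219, and green at (201,190). The tray is aligned with the tool. Before going down I'll check the pink radio's clearance and cast the centre.

```bash
python3 - <<'E'
from h import *
i=np.load("w1.npy",allow_pickle=True).item()
c=onz("wrist",279.5,191.5,.027,i); print("red",c, "green",onz("wrist",201,191,.027,i),"cam",ray("wrist",0,0,i)[0])
print("tray",[onz("wrist",*p,.008,i).round(3).tolist() for p in((165,146),(318,146),(317,226),(171,227))])
o=readout.get_obs(); d=np.array([.0,0,0]);d=c-o['position'];d[2]=.012-o['position'][2]; print("tool shift mm",(o['ee_rot'].T@d*1000).round(1) if hasattr(o['ee_rot'],'T') else np.array(o['ee_rot']).T@d*1000)
for p in((211,281),(205,258),(182,292)): print(p,onz("scene",*p,0.0).round(3))
for p in((350,303),): print(onz("side",*p,0.0).round(3))
E
```

```text
red [ 0.50537611 -0.1940354   0.027     ] green [ 0.49123918 -0.28202361  0.027     ] cam [ 0.42435882 -0.18727523  0.37224866]
tray [[0.437, -0.316, 0.008], [0.464, -0.143, 0.008], [0.56, -0.155, 0.008], [0.534, -0.334, 0.008]]
tool shift mm [  3.9 191.7   6. ]
(211, 281) [ 0.695 -0.281  0.   ]
(205, 258) [ 0.616 -0.266  0.   ]
(182, 292) [ 0.688 -0.371  0.   ]
[ 0.682 -0.288  0.   ]
```

>>> carry_out(motion=[4, 40, 6, 0, 0, 40, 0, 0, 0, 40, 0, 0, 0, 35, 0, 0, 0, 22, 0, 0, 0, 14, 0, 0, 0, 0, 0, 0])

```text
clock: 3.15
position: [0.5052, -0.1935, 0.0115]
ee_rot: [[0.988, -0.003, 0.153], [-0.153, 0.001, 0.988], [-0.003, -1.0, 0.0]]
contact_force: [-0.6, -0.2, 0.2]
width: 0.0853
```

>>> carry_out(motion=[0, 0, 0, 0, 0, 0, 0, 0, 0, 0, 0, 0, 0, 0, 0, 0, 0, 0, 0, 0, 0, 0, 0, 0], jaw=1, newtons=30)

```text
clock: 3.75
position: [0.5071, -0.1947, 0.0144]
ee_rot: [[0.988, 0.003, 0.153], [-0.153, -0.001, 0.988], [0.003, -1.0, -0.001]]
contact_force: [-1.5, 0.3, 18.4]
width: 0.0008
```

>>> carry_out(motion=[0, 0, 0, 0, 0, 0, 0, 0, 0, -15, 0, 0, 0, -40, 0, 0, 0, -45, 0, 0, 0, -45, 0, 0, 0, -45, 0, 0, 0, -20, 0, 0])

```text
clock: 4.55
position: [0.507, -0.1946, 0.2272]
ee_rot: [[0.988, 0.005, 0.153], [-0.153, -0.001, 0.988], [0.005, -1.0, -0.001]]
contact_force: [0.7, -0.2, -0.2]
width: 0.0
```

The grasp came up empty (width 0), so I'm looking again.

```bash
python3 - <<'E'
from h import *
o=readout.get_obs(); print(o['clock'],o['position'],o['contact_force'])
i=cams.camera_info("wrist"); im=cams.camera("wrist"); cv2.imwrite("pics/w2.png",im); np.save("w2.npy",i,allow_pickle=True)
s=cams.camera("side"); cv2.imwrite("pics/s2.png",s)
cv2.imwrite("pics/w2b.png",np.hstack([cv2.resize(im,(480,360)),cv2.resize(s[180:360,180:340],(320,360),interpolation=2)]))
E
```

```text
4.55 [ 0.50696794 -0.19458659  0.22719125] [ 0.73802684 -0.18014256 -0.18571418]
```

View pics/w2b.png

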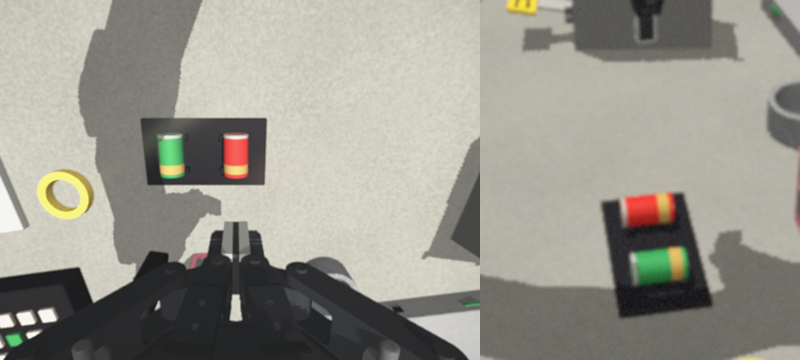

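Both batteries are still in place, red at about (274,181) in full wrist pixels. I'll check whether the cameras agree on where the battery and the fingertips are.

```bash
python3 - <<'E'
from h import *
P=[.5054,-.194,.025]; print("scene",proj("scene",P),"side",proj("side",P)); T=readout.get_obs()['position']; print("TCP side",proj("side",T),"scene",proj("scene",T),"wrist",proj("wrist",T))
for n,f,(x0,y0,x1,y1) in(("scene","scene0",(190,195,235,240)),("side","side0",(235,265,295,302)),("side","s2",(235,265,295,302)),("wrist","w2",(230,130,310,230))):
    im=cv2.imread(f"pics/{f}.png"); h=cv2.cvtColor(im,cv2.COLOR_BGR2HSV); m=cv2.inRange(h,(0,90,60),(30,255,255))|cv2.inRange(h,(172,90,60),(180,255,255))
    k=np.zeros_like(m);k[y0:y1,x0:x1]=m[y0:y1,x0:x1]; c=max(cv2.findContours(k,0,2)[0],key=cv2.contourArea); r=cv2.minAreaRect(c)
    i=np.load("w2.npy",allow_pickle=True).item() if n=="wrist" else None
    print(f,np.round(r[0],1),np.round(r[1],1),[onz(n,*r[0],z,i).round(4).tolist() for z in(.025,.035)])
cv2.imwrite("pics/c3.png",np.hstack([cv2.resize(cv2.imread("pics/s2.png")[120:320,215:315],(300,600),interpolation=2),cv2.resize(cv2.imread("pics/w2.png")[140:340,190:357],(500,600),interpolation=2)]))
E
```

```text
scene [[211.16071842 217.4654915 ]] side [[263.11011316 284.92503743]]
TCP side [[262.43342409 212.11370101]] scene [[202.91630527 181.59853143]] wrist [[273.24042884 253.71564266]]
scene0 [211.2 217.6] [19.6 10.8] [[0.5059, -0.1941, 0.025], [0.512, -0.1955, 0.035]]
side0 [265.  284.7] [15.9 25.2] [[0.5096, -0.1947, 0.025], [0.5065, -0.2054, 0.035]]
s2 [265.  284.6] [15.8 25.3] [[0.5098, -0.1941, 0.025], [0.5067, -0.2048, 0.035]]
w2 [274.5 184.5] [47. 29.] [[0.5094, -0.1944, 0.025], [0.5072, -0.194, 0.035]]
```

View pics/c3.png

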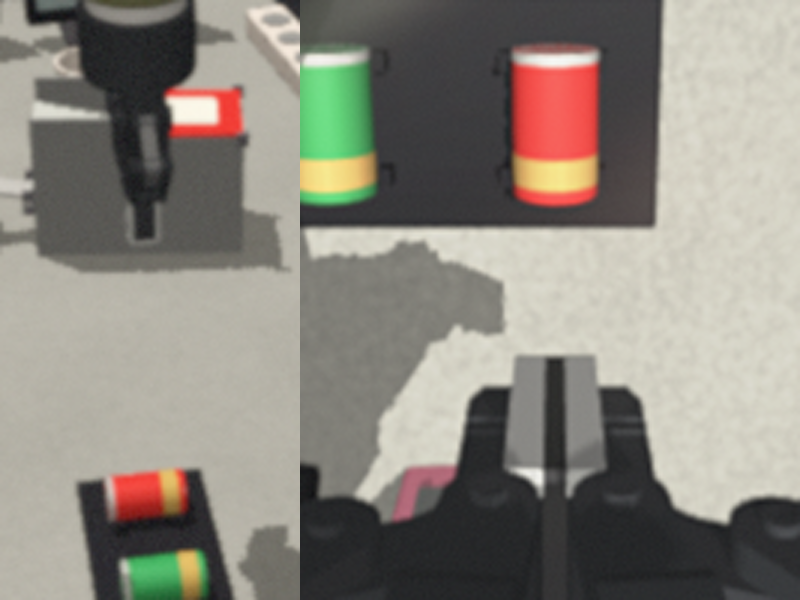

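The side view shows the shut fingertips at about (263,201), while the reported TCP projects to (262,212). So the real tips sit above the reported TCP, and they closed over the top of the battery, which fits the 18 N upward force. I'll work out the offset.

```bash
python3 - <<'E'
from h import *
o=readout.get_obs();T=np.array(o['position'])
for k in(0,.01,.02,.025,.03,.035): print(k,proj("side",T+[0,0,k]).round(1),proj("wrist",T+[0,0,k]).round(1))
print(o['joint_positions'],bot.hold_point_z,[a for a in dir(bot) if a[0]!='_'])
E
```

```text
0 [[262.4 212.1]] [[273.2 253.7]]
0.01 [[262.3 208.1]] [[273.2 261.3]]
0.02 [[262.3 204. ]] [[273.1 269.8]]
0.025 [[262.2 202. ]] [[273.  274.4]]
0.03 [[262.2 200. ]] [[273.  279.3]]
0.035 [[262.1 197.9]] [[272.9 284.5]]
[ 0.22532343  0.35193411  0.04887487  1.99879005 -0.02391993  0.78508884
  1.70574308] 0.0187 ['Unreachable', 'hold_point_z']
```

The offset is about 27 mm with the jaws shut. The side view, the wrist view (using the near pad edge) and the contact height (42 mm top at TCP 14 mm) all agree on it. I'll go about 30 mm lower this time, checking force along the way.

>>> carry_out(motion=[0, 0, 0, 0, 0, 40, 0, 0, 0, 45, 0, 0, 0, 45, 0, 0, 0, 45, 0, 0, 0, 30, 0, 0, 0, 12, 0, 0, 0, 0, 0, 0], jaw=0)

```text
clock: 5.45
position: [0.5041, -0.1936, 0.0037]
ee_rot: [[0.988, -0.005, 0.152], [-0.152, 0.001, 0.988], [-0.005, -1.0, 0.001]]
contact_force: [0.0, -0.7, -0.2]
width: 0.0853
```

>>> carry_out(motion=[0, 10, 0, 0, 0, 8, 0, 0, 0, 6, 0, 0, 0, 3, 0, 0, 0, 0, 0, 0])

```text
clock: 5.95
position: [0.5059, -0.194, -0.0211]
ee_rot: [[0.988, 0.0, 0.152], [-0.152, -0.0, 0.988], [0.0, -1.0, -0.0]]
contact_force: [-0.0, -0.2, -0.8]
width: 0.0855
```

>>> carry_out(motion=[0, -3, 0, 0, 0, 0, 0, 0, 0, 0, 0, 0, 0, 0, 0, 0, 0, 0, 0, 0, 0, 0, 0, 0], jaw=1, newtons=30)

```text
clock: 6.55
position: [0.506, -0.194, -0.0177]
ee_rot: [[0.988, 0.001, 0.152], [-0.152, -0.0, 0.988], [0.001, -1.0, 0.0]]
contact_force: [-0.3, 0.9, 6.2]
width: 0.0333
```

Gripped (33 mm). I'm lifting and carrying it towards the box.

>>> carry_out(motion=[0, -10, 0, 0, 0, -30, 0, 0, 0, -45, 0, 0, 0, -45, 0, 0, 0, -45, 0, 0, 0, -45, 0, 0, 0, -20, 20, 0, 0, -10, 40, 0])

```text
clock: 7.35
position: [0.5152, -0.1373, 0.2352]
ee_rot: [[0.987, 0.004, 0.158], [-0.158, -0.002, 0.987], [0.005, -1.0, -0.001]]
contact_force: [1.5, -0.2, -1.0]
width: 0.0334
```

>>> carry_out(motion=[0, 0, 42, 0, 0, 0, 42, 0, 0, 0, 42, 0, 0, 0, 42, 0, 0, 0, 42, 0, 0, 0, 42, 0, 0, 0, 42, 0, 0, 0, 42, 0])

```text
clock: 8.15
position: [0.5657, 0.1987, 0.2324]
ee_rot: [[0.988, -0.0, 0.152], [-0.152, -0.0, 0.988], [-0.0, -1.0, -0.0]]
contact_force: [1.0, -0.5, -1.7]
width: 0.033
```

>>> carry_out(motion=[-4, 0, 30, 0, 0, 0, 0, 0.145, 0, 0, 0, 0.145, 0, 0, 0, 0.145, 0, 0, 0, 0.145, 0, 0, 0, 0.145, 0, 0, 0, 0.145, 0, 0, 0, 0.145])

```text
clock: 8.95
position: [0.5661, 0.2274, 0.2323]
ee_rot: [[0.387, -0.001, 0.922], [-0.922, 0.0, 0.387], [-0.0, -1.0, -0.0]]
contact_force: [1.0, -1.1, -1.1]
width: 0.033
```

>>> carry_out(motion=[0, 0, 0, 0.145, 0, 0, 0, 0.145, 0, 0, 0, 0.145, 0, 0, 0, 0.145, 0, 0, 0, 0.125, 0, 0, 0, 0])

```text
clock: 9.55
position: [0.5661, 0.2277, 0.2322]
ee_rot: [[-0.299, -0.001, 0.954], [-0.954, -0.0, -0.299], [0.0, -1.0, -0.0]]
contact_force: [0.6, 0.4, -1.7]
width: 0.0327
```

```bash
python3 - <<'E'
from h import *
o=readout.get_obs(); print(o['clock'],o['position'],np.round(o['ee_rot'],3),o['contact_force'],o['width'])
i=cams.camera_info("wrist"); im=cams.camera("wrist"); cv2.imwrite("pics/w3.png",im); np.save("w3.npy",i,allow_pickle=True)
s=cams.camera("side"); cv2.imwrite("pics/s3.png",s)
cv2.imwrite("pics/w3b.png",np.hstack([cv2.resize(im,(480,360)),cv2.resize(s[80:240,180:320],(315,360),interpolation=2)]))
E
```

```text
9.55 [0.56612403 0.22773405 0.23215265] [[-0.299 -0.001  0.954]
 [-0.954 -0.    -0.299]
 [ 0.    -1.    -0.   ]] [ 0.64749216  0.37312134 -1.70426752] 0.03272370542428696
```

View pics/w3b.png

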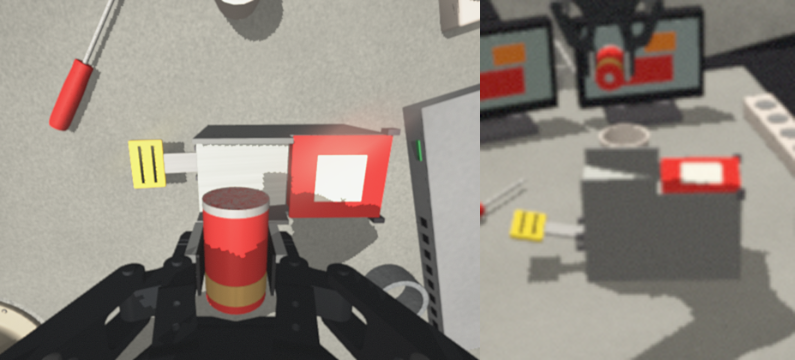

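The wrist view shows the battery held level, with the box behind it and aligned with the tool. At half scale the lid spans (290,135) to (390,217) and the pedal is at (147,164). Next I'll measure the box pose from the lid corners, chute and pedal.

```bash
python3 - <<'E'
from h import *
i=np.load("w3.npy",allow_pickle=True).item(); im=cv2.imread("pics/w3.png"); h=cv2.cvtColor(im,cv2.COLOR_BGR2HSV)
r=cv2.inRange(h,(0,90,60),(9,255,255))|cv2.inRange(h,(170,90,60),(180,255,255)); r[:,:325]=0; r[300:]=0
y=cv2.inRange(h,(20,110,90),(35,255,255)); y[:,:130]=0;y[:,230:]=0;y[:140]=0;y[240:]=0
for n,m,z in(("lid",r,.130),("pedal",y,.058)):
    c=max(cv2.findContours(m,0,2)[0],key=cv2.contourArea); c=cv2.convexHull(c)
    q=cv2.approxPolyDP(c,6,True).reshape(-1,2); P=np.array([onz("wrist",*p,z,i) for p in q]); M=cv2.moments(c); ctr=(M['m10']/M['m00'],M['m01']/M['m00'])
    print(n,q.tolist(),"\n",P.round(4).tolist(),"\n ctr",np.round(ctr,1),onz("wrist",*ctr,z,i).round(4))
    if n=="pedal": pc=ctr
# pedal: triangulate with side image
s=cv2.imread("pics/s3.png");hs=cv2.cvtColor(s,cv2.COLOR_BGR2HSV);m=cv2.inRange(hs,(20,110,90),(35,255,255));k=np.zeros_like(m);k[168:192,188:216]=m[168:192,188:216];M=cv2.moments(k);b=(M['m10']/M['m00'],M['m01']/M['m00'])
c1,d1=ray("wrist",*pc,i);c2,d2=ray("side",*b);t=np.linalg.lstsq(np.c_[d1,-d2],c2-c1,rcond=None)[0];print("pedal tri",(c1+d1*t[0]).round(4),(c2+d2*t[1]).round(4))
# predicted model with box origin guess
for o,yaw in(((.622,.2095),-.302),):
    R=np.array([[np.cos(yaw),-np.sin(yaw)],[np.sin(yaw),np.cos(yaw)]])
    for l in((0,45,.13),(0,-45,.13),(100,45,.13),(100,-45,.13),(-100,40,.125),(-100,-40,.125),(-176,0,.06)):
        w=np.array(o)+R@np.array(l[:2])/1000; print(l,proj("wrist",[*w,l[2]],i).round(1),proj("scene",[*w,l[2]]).round(1))
E
```

```text
lid [[458, 159], [442, 253], [337, 252], [342, 158]] 
 [[0.7295, 0.2215, 0.13], [0.7035, 0.1369, 0.13], [0.6087, 0.1677, 0.13], [0.6341, 0.2523, 0.13]] 
 ctr [393.6 204.6] [0.6687 0.1978 0.13  ]
pedal [[187, 163], [193, 216], [158, 219], [150, 165]] 
 [[0.4826, 0.2846, 0.058], [0.4661, 0.2258, 0.058], [0.426, 0.2346, 0.058], [0.443, 0.2947, 0.058]] 
 ctr [171.9 190.5] [0.4547 0.261  0.058 ]
pedal tri [0.4551 0.2612 0.0589] [0.4546 0.2613 0.0591]
(0, 45, 0.13) [[343.3 157.4]] [[356.4 174.1]]
(0, -45, 0.13) [[337.2 253.1]] [[328.  178.4]]
(100, 45, 0.13) [[459.5 157.1]] [[364.8 200.8]]
(100, -45, 0.13) [[442.7 252.9]] [[335.5 205.4]]
(-100, 40, 0.125) [[228.4 162.6]] [[346.7 150.3]]
(-100, -40, 0.125) [[232.3 246.3]] [[322.3 153.9]]
(-176, 0, 0.06) [[170.5 190.4]] [[327.8 146.6]]
```

The box pose fits everything to within about 1 px: origin (0.622, 0.2095), yaw -0.302. The TCP is already above the chute point, so I'm lowering.

>>> carry_out(motion=[1, 35, 0, 0, 0, 40, 0, 0, 0, 30, 0, 0, 0, 18, 0, 0, 0, 8, 0, 0, 0, 3, 0, 0, 0, 0, 0, 0])

```text
clock: 10.35
position: [0.5668, 0.2266, 0.0984]
ee_rot: [[-0.297, 0.001, 0.955], [-0.955, 0.0, -0.297], [-0.001, -1.0, 0.0]]
contact_force: [-0.6, 0.4, -1.8]
width: 0.0327
```

>>> carry_out(motion=[0, 1, 0, 0, 0, 1, 0, 0, 0, 0, 0, 0])

```text
clock: 10.65
position: [0.5666, 0.2269, 0.0965]
ee_rot: [[-0.297, 0.001, 0.955], [-0.955, 0.0, -0.297], [-0.001, -1.0, 0.001]]
contact_force: [0.5, 0.5, -1.2]
width: 0.0331
```

>>> carry_out(motion=[0, 1, 0, 0, 0, 1, 0, 0, 0, 0, 0, 0])

```text
clock: 10.95
position: [0.5663, 0.2267, 0.0938]
ee_rot: [[-0.297, -0.0, 0.955], [-0.955, -0.0, -0.297], [0.0, -1.0, -0.0]]
contact_force: [0.4, 0.4, -1.0]
width: 0.0331
```

>>> carry_out(motion=[0, 1, 0, 0, 0, 0, 0, 0])

```text
clock: 11.15
position: [0.5665, 0.2267, 0.0932]
ee_rot: [[-0.297, 0.0, 0.955], [-0.955, 0.0, -0.297], [-0.0, -1.0, -0.0]]
contact_force: [-0.5, 0.1, 3.0]
width: 0.0331
```

Contact at about 4 N, so the battery is on the chute. I'm opening partway and then lifting gently.

>>> carry_out(motion=[0, 0, 0, 0, 0, 0, 0, 0, 0, -2, 0, 0, 0, -4, 0, 0, 0, -6, 0, 0, 0, -8, 0, 0, 0, -12, 0, 0, 0, -20, 0, 0], jaw=0.35)

```text
clock: 11.95
position: [0.5659, 0.2265, 0.1454]
ee_rot: [[-0.297, -0.001, 0.955], [-0.955, -0.001, -0.297], [0.001, -1.0, -0.001]]
contact_force: [0.9, 0.2, -0.2]
width: 0.0552
```

>>> carry_out(motion=[0, -30, 0, 0, 0, -30, -20, 0, 0, -25, -40, 0, 0, 0, -40, 0, 0, 0, -10, 0, 0, 0, 0, 0], jaw=1)

```text
clock: 12.55
position: [0.4601, 0.2602, 0.2308]
ee_rot: [[-0.295, 0.0, 0.955], [-0.955, 0.001, -0.295], [-0.001, -1.0, -0.0]]
contact_force: [0.2, -0.8, 1.2]
width: 0.0001
```

```bash
python3 - <<'E'
from h import *
o=readout.get_obs(); print(o['clock'],o['position'],o['contact_force'],o['width'])
im=cams.camera("wrist"); i=cams.camera_info("wrist");s=cams.camera("side");c=cams.camera("scene")
cv2.imwrite("pics/w4.png",im);cv2.imwrite("pics/s4.png",s)
cv2.imwrite("pics/w4b.png",np.hstack([cv2.resize(im,(480,360)),cv2.resize(s[80:240,180:320],(315,360),interpolation=2)]))
R=np.array(o['ee_rot']); d=np.array([.4539,.2618,o['position'][2]])-o['position']; print("to pedal tool mm",(R.T@d*1000).round(1))
E
```

```text
12.55 [0.46014138 0.26018309 0.2308174 ] [ 0.23785809 -0.76636857  1.1708543 ] 6.876916622626633e-05
to pedal tool mm [ 0.3  0.  -6.4]
```

View pics/w4b.png

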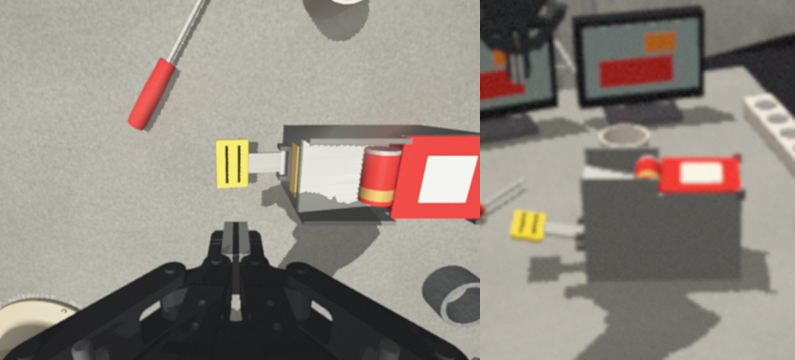

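The battery has rolled down and rests across the chute against the shut lid: wrist (380,177), side (650,168) in the view. I'm shifting over the pedal and going down to find it by touch.

>>> carry_out(motion=[0, 30, -6, 0, 0, 45, 0, 0, 0, 45, 0, 0, 0, 35, 0, 0, 0, 15, 0, 0, 0, 8, 0, 0, 0, 0, 0, 0])

```text
clock: 13.4
position: [0.4564, 0.2602, 0.0508]
ee_rot: [[-0.299, -0.001, 0.954], [-0.954, -0.001, -0.299], [0.002, -1.0, -0.001]]
contact_force: [0.2, 0.1, 0.3]
width: 0.0005
```

>>> carry_out(motion=[0, 3, 0, 0, 0, 3, 0, 0, 0, 2, 0, 0, 0, 2, 0, 0, 0, 0, 0, 0])

```text
clock: 13.9
position: [0.4556, 0.2613, 0.042]
ee_rot: [[-0.297, 0.0, 0.955], [-0.955, 0.0, -0.297], [-0.0, -1.0, 0.0]]
contact_force: [-0.2, 0.7, 0.8]
width: 0.0004
```

>>> carry_out(motion=[0, 2, -2, 0, 0, 2, 0, 0, 0, 0, 0, 0])

```text
clock: 14.2
position: [0.4536, 0.2617, 0.0377]
ee_rot: [[-0.297, -0.0, 0.955], [-0.955, -0.0, -0.297], [0.0, -1.0, -0.0]]
contact_force: [0.5, -0.5, 0.1]
width: 0.0001
```

>>> carry_out(motion=[0, 2, 0, 0, 0, 1, 0, 0, 0, 0, 0, 0])

```text
clock: 14.5
position: [0.4536, 0.2619, 0.0349]
ee_rot: [[-0.297, -0.0, 0.955], [-0.955, 0.0, -0.297], [-0.0, -1.0, -0.0]]
contact_force: [-1.8, 0.8, 4.4]
width: 0.0003
```

>>> carry_out(motion=[0, 2, 0, 0, 0, 1, 0, 0, 0, 0, 0, 0])

```text
clock: 14.8
position: [0.4533, 0.262, 0.0319]
ee_rot: [[-0.297, -0.001, 0.955], [-0.955, 0.0, -0.297], [0.0, -1.0, -0.001]]
contact_force: [-2.2, 1.2, 4.9]
width: -0.0001
```

Contact was at TCP z ≈ 0.0355. Full travel is 26 mm, so I'm aiming for about 24 mm of sink (TCP ≈ 0.0115).

>>> carry_out(motion=[0, 2, 0, 0, 0, 2, 0, 0, 0, 2, 0, 0, 0, 2, 0, 0, 0, 2, 0, 0, 0, 2, 0, 0, 0, 2, 0, 0, 0, 0, 0, 0])

```text
clock: 15.6
position: [0.4526, 0.2621, 0.0179]
ee_rot: [[-0.297, -0.002, 0.955], [-0.955, 0.0, -0.297], [0.0, -1.0, -0.002]]
contact_force: [-4.2, 2.4, 8.8]
width: -0.0004
```

>>> carry_out(motion=[0, 2, 0, 0, 0, 1, 0, 0, 0, 1, 0, 0, 0, 0, 0, 0])

```text
clock: 16.0
position: [0.4527, 0.2621, 0.0141]
ee_rot: [[-0.297, -0.002, 0.955], [-0.955, 0.0, -0.297], [0.0, -1.0, -0.002]]
contact_force: [-4.5, 1.7, 9.5]
width: 0.0001
```

>>> carry_out(motion=[0, 1, 0, 0, 0, 1, 0, 0, 0, 0, 0, 0, 0, 0, 0, 0])

```text
clock: 16.4
position: [0.4529, 0.2621, 0.0122]
ee_rot: [[-0.297, -0.001, 0.955], [-0.955, 0.0, -0.297], [-0.0, -1.0, -0.001]]
contact_force: [-4.7, 1.7, 9.6]
width: -0.0001
```

```bash
python3 - <<'E'
from h import *
s=cams.camera("side");c=cams.camera("scene");o=readout.get_obs();print(o['clock'],o['position'],o['contact_force'])
cv2.imwrite("pics/s5.png",np.hstack([cv2.resize(s[110:230,180:320],(420,360),interpolation=2),cv2.resize(c[120:240,300:400],(300,360),interpolation=2)]))
cv2.imwrite("pics/s5full.png",s)
yaw=-.302;R=np.array([[np.cos(yaw),-np.sin(yaw)],[np.sin(yaw),np.cos(yaw)]])
for a in(.7,.78,.84,.9):
    q=[]
    for y in(-45,45):
        w=np.array([.622,.2095])+R@np.array([100-100*np.cos(a),y])/1000; q.append(proj("side",[*w,.128+.1*np.sin(a)])[0].round(1))
    print(a,q, ((q[0]-[180,110])*3))
E
```

```text
16.5 [0.45285475 0.26208922 0.01222885] [-4.20354267  0.66179805  9.776656  ]
0.7 [array([268.3, 145.3]), array([268.3, 131.1])] [264.9 105.9]
0.78 [array([270.3, 143.3]), array([270.1, 129.2])] [270.9  99.9]
0.84 [array([271.9, 141.9]), array([271.6, 127.9])] [275.7  95.7]
0.9 [array([273.6, 140.6]), array([273.2, 126.6])] [280.8  91.8]
```

View pics/s5.png

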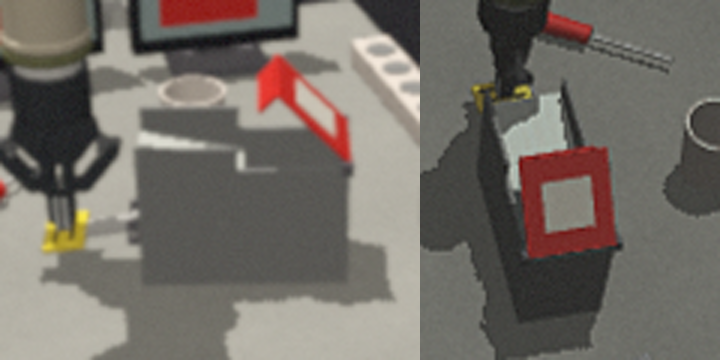

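The lid is up: its far top corner at (276,54) matches about 0.84 rad, and the battery has left the chute. I'm adding a small margin of 0.8 mm, holding, and then easing up slowly.

>>> carry_out(motion=[0, 0.8, 0, 0, 0, 0, 0, 0, 0, 0, 0, 0, 0, 0, 0, 0, 0, 0, 0, 0, 0, 0, 0, 0, 0, 0, 0, 0, 0, 0, 0, 0])

```text
clock: 17.3
position: [0.4529, 0.262, 0.0115]
ee_rot: [[-0.297, -0.001, 0.955], [-0.955, 0.0, -0.297], [-0.0, -1.0, -0.001]]
contact_force: [-3.9, 0.1, 10.9]
width: 0.0001
```

>>> carry_out(motion=[0, 0, 0, 0, 0, 0, 0, 0, 0, 0, 0, 0, 0, 0, 0, 0])

```text
clock: 17.7
position: [0.4529, 0.2621, 0.0114]
ee_rot: [[-0.297, -0.001, 0.955], [-0.955, 0.0, -0.297], [-0.0, -1.0, -0.001]]
contact_force: [-4.5, 1.7, 10.3]
width: 0.0
```

```bash
python3 - <<'E'
from h import *
c=cams.camera("scene");s=cams.camera("side")
h=cv2.cvtColor(s,cv2.COLOR_BGR2HSV); m=cv2.inRange(h,(0,130,80),(8,255,255))|cv2.inRange(h,(172,130,80),(180,255,255))
print("red px on chute (side)",m[145:165,225:258].sum()//255)
k=np.zeros_like(m);k[120:175,255:305]=m[120:175,255:305];ct=max(cv2.findContours(k,0,2)[0],key=cv2.contourArea).reshape(-1,2);print("lid top px",ct[ct[:,1].argmin()])
E
```

```text
red px on chute (side) 0
lid top px [272 128]
```

Side view: no red left on the chute, and the lid top at (272,128) is about 0.84 rad. I'm easing up at 10 mm/s.

>>> carry_out(motion=[0, -1, 0, 0, 0, -1, 0, 0, 0, -1, 0, 0, 0, -1, 0, 0, 0, -1, 0, 0, 0, -1, 0, 0, 0, -1, 0, 0, 0, -1, 0, 0])

```text
clock: 18.6
position: [0.4526, 0.2621, 0.0194]
ee_rot: [[-0.297, -0.002, 0.955], [-0.955, 0.0, -0.297], [0.0, -1.0, -0.002]]
contact_force: [-4.8, 1.9, 8.1]
width: -0.0002
```

>>> carry_out(motion=[0, -1, 0, 0, 0, -1, 0, 0, 0, -1, 0, 0, 0, -1, 0, 0, 0, -1, 0, 0, 0, -1, 0, 0, 0, -1, 0, 0, 0, -1, 0, 0])

```text
clock: 19.4
position: [0.4532, 0.2619, 0.0273]
ee_rot: [[-0.297, -0.001, 0.955], [-0.955, 0.0, -0.297], [0.0, -1.0, -0.001]]
contact_force: [-2.9, 0.4, 6.0]
width: -0.0
```

>>> carry_out(motion=[0, -1, 0, 0, 0, -1, 0, 0, 0, -1, 0, 0, 0, -1, 0, 0, 0, -0.5, 0, 0, 0, -0.5, 0, 0, 0, -0.5, 0, 0, 0, -0.5, 0, 0])

```text
clock: 20.2
position: [0.4541, 0.2617, 0.0332]
ee_rot: [[-0.298, 0.001, 0.955], [-0.955, 0.0, -0.298], [-0.0, -1.0, 0.0]]
contact_force: [-0.9, -0.4, 3.9]
width: 0.0001
```

>>> carry_out(motion=[0, -0.5, 0, 0, 0, -0.5, 0, 0, 0, -0.5, 0, 0, 0, -0.5, 0, 0, 0, -0.5, 0, 0, 0, -0.5, 0, 0, 0, -0.5, 0, 0, 0, -0.5, 0, 0])

```text
clock: 21.0
position: [0.453, 0.2617, 0.0369]
ee_rot: [[-0.297, -0.001, 0.955], [-0.955, -0.0, -0.297], [0.001, -1.0, -0.001]]
contact_force: [-0.4, -0.1, 0.6]
width: 0.0001
```

Force has dropped to zero, so the pedal is at rest. I'm backing off and taking a final look.

>>> carry_out(motion=[0, -2, 0, 0, 0, -8, 0, 0, 0, -25, 0, 0, 0, -45, 0, 0, 0, -45, 0, 0, 0, -45, 0, 0, 0, -25, 0, 0, 0, 0, 0, 0])

```text
clock: 21.8
position: [0.455, 0.2625, 0.236]
ee_rot: [[-0.297, 0.004, 0.955], [-0.955, 0.004, -0.297], [-0.005, -1.0, 0.003]]
contact_force: [0.0, -0.3, -0.2]
width: 0.0001
```

```bash
python3 - <<'E'
from h import *
s=cams.camera("side");c=cams.camera("scene");o=readout.get_obs();print(o['clock'],o['position'],o['contact_force'])
d=[(cv2.absdiff(a,cv2.imread(f)).max(2)>60) for a,f in((s,"pics/side0.png"),(c,"pics/scene0.png"))]
print("side changed px in tray-green / lid / pedal:",d[0][300:330,250:295].sum(),d[0][145:170,255:305].sum(),d[0][168:190,190:215].sum())
cv2.imwrite("pics/f.png",np.hstack([cv2.resize(s,(400,300)),cv2.resize(c,(400,300))]))
E
```

```text
21.9 [0.45327794 0.26192289 0.23255255] [-0.98783014  0.32025848 -0.52721617]
side changed px in tray-green / lid / pedal: 0 0 0
```

View pics/f.png

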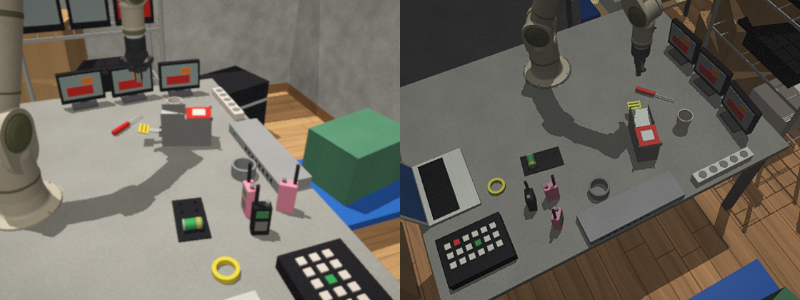

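The final views show the lid shut, the pedal up and the chute empty. The green battery and everything else are where they were.

```bash
python3 -c "
from station import close_job
print(close_job())"
```

```text
the job is handed in; nothing more can be done
None
```

The red battery is in the box with the lid shut, and the job was handed in at about 22 s of the 61 s allowed.

- **Battery:** I laid it on the chute with about 4 N of contact. It rolled down and came to rest against the shut lid.
- **Pedal down:** I found the pedal by touch and pressed it down about 24 mm of its 26 mm travel, with roughly 11–12 N of force at most. The lid stood at about 0.84 rad (estimated from the side view), and I held it open for more than 1 s.
- **Pedal up:** I eased it back at 5–10 mm/s until the force fell to zero, then backed the arm off.

**Last checks:** in the side view, the lid, the pedal and the green battery's place showed no changed pixels from the start. The chute was empty and the arm was touching nothing. I did not see the battery inside the box; I take it to be there because it left the chute when the lid rose and is nowhere else in view.

**What went wrong or disagreed:**
- **First grasp:** it closed on nothing and pressed on top of the red battery with about 18 N, without visibly moving it.
- **Cause:** the real fingertips sit about 27 mm behind the reported TCP when shut, against the stated "very end of the fingers". Two camera views and the touch height agreed on this, so I corrected for it from then on.

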